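# Close up the carving-tool case

### The arm

A 6-joint arm with a two-finger parallel gripper is mounted at the origin on a cart in front of the work surface, level with it; the furniture and walls round the work are solid. World frame = base frame: x ahead of the robot, y to its left, z up, the work surface at z = 0. Lengths are in mm, angles in rad, forces in N, time in s.
With the tool pointing down it reaches from about 350 to 1000 mm from the base axis. Payload 7.1 kg.
Tool frame: the origin (TCP) lies at the very end of the fingers, on their centre line; the grasp point (between the pads) lies 19 mm behind it; z points along the fingers, y is the line along which they close (so a half turn about z gives the same grasp; the last joint's range is limited). The gripper opens to 85 mm and grips with 20 to 120 N. Pads are 22 mm wide; open, the fingers measure 114 mm over their backs; the gripper's body (76 mm by 85 mm) begins 54 mm behind the grasp point. The pads swing forward as they close: fully open they stand 13 mm farther back than shut.
Start: joints at [-1.258, 0.423, 1.63, -0, 1.089, -0.019], TCP at [203.608, -590.888, 231.319] pointing down, gripper open.
Joint ranges: [-3, 3], [-0.9, 2.11], [0.09, 2.58], [-1.31, 4.45], [0.11, 2.69], [-2.54, 2.54]. Speed limits (rad/s): [2.39, 2.39, 3.01, 3.14, 3.14, 3.14].

### API

Orientations are given as a rotation vector (axis times angle).
In Python, from cell import r gives the robot as it stands.
- The arm moves only by the tool drive_tool, never from a script. Its argument "plan" is a list of rows, each a list of 5 numbers: the finger opening in cm, from 0 to 8.54, then the shift along the tool's x, y, z in cm, then the turn about the tool's z in degrees. In form: [[grip, dx, dy, dz, turn], ...]. A call has 1 to 12 rows; each row shifts and turns the commanded pose from where the row before left it, along the tool's axes as they then stand; what a row does not reach is not made up. A row lasts 1/12 s, in which the tool goes at most 41.7 mm and 7.16 degrees, less where a joint would pass 70% of its speed; a pose out of reach is approached as far as the arm can. A call with a gripper value outside its range is refused whole. The fingers move at their own pace and stop on an object; the grip force is fixed at half the most. Time passes only in rows, so rows that do not move let the fingers close. It gives the time, the measured TCP pose, the force and the opening at its end, in the units of the state.
- r.get_obs(): the state, without advancing time (a new reading comes with each control period).
- r.read_camera(name): name is "scene" or "top" or "wrist"; returns a dict with "color" (384x512x3 uint8, red, green, blue), "vertical_fov" (degrees; the focal length in pixels is half the picture's height over the tangent of half this angle, whatever the lens; pixels are square), "cx", "cy" (the principal point, pixels), "dist" ([k1, k2, p1, p2, k3] as OpenCV has them; the pictures are not rectified), "xyz" and "orientation" of the camera in the world. Camera axes: x right, y up, looking along -z (the intrinsics and any distortion apply to the point x, -y, -z); pixel columns grow to the right and rows downward; lengths in mm; the calibration is good to about 2 mm. A picture is of the moment at which its call begins. There is no depth.
- r.hand_in(): hands the job in, once; it reports no verdict.
Trained networks look in the newest picture that a camera, given by its name, has taken for a name from the list of things; names that differ only in an ending like _2 or _b are one class to them, and where a whole thing is asked for, a point or a joint stands for the part that bears it (a point fixed in the world has none). Each returns a list of dicts, best first, with "score" (0 to 1); they miss things now and then, are a little off and sometimes report something else, mostly with a low value. They report only what shows in the picture. A call takes as long as a camera call.
- r.look_for(target, camera): "point" ([x, y, z] in mm, in world coordinates, good to about 4 mm: the middle of the surface that is visible of it).
- r.spot_point(target, camera): "point" ([x, y, z] in mm, in world coordinates, good to about 4 mm: a listed point, or the origin of a listed thing).
The state is a dict: "time": time; "joint_positions": joint angles; "qvel": joint speeds; "joint_efforts": joint torques, N m; "eef_pos": TCP position; "eef_rot": TCP orientation; "ft_force": force on the tool from outside, world axes, zero at the start; "torque": the same for the moment, N m; "finger_gap": finger opening in mm.
Only numpy, scipy, OpenCV 4.12 (cv2) and the standard library are available. Lean on these libraries where they do the work, as an engineer would, in place of code of your own. Each camera call takes 0.05 s, during which the arm holds its last target. There are 200 camera calls.

### The job

The carver is done with the dark wooden tool case: push the upright leaf of palm gouges at its left end down flat into the case with your fingertips, then swing the lid over it and press the lid down until the spring catch on the front has snapped over it. Push and press only: the case stays standing where it is, and everything else on the bench and in the case is left alone.

Things in the scene. Friction and masses are not known exactly. Their poses are not given: they have to be found in the camera images.
- case: Dark wooden tool case, loose, about 3 kg, 170 deep (its x) by 290 wide (its y). Origin: centre of its underside; x points to the back (lid hinge), y to the left end, z up. Walls 8 thick, rim 58 high. The left half takes the leaf; the right half (y below -7 mm) is open and holds a spool and a stone. A brass catch stands mid-front (y = 0), 14 proud of the wall, top 75 high.
- leaf (a joint): Angle of the tool leaf, rad: 0 = folded flat into the case (a stop; its upper face is then 56 above the bench), 1.57 = upright. Starts at 1.5 to 1.64, upper stop 1.68. Stiff hinge (0.16 N m, 1 to 2 N at the free edge): it stays where it is left.
- leaf_hinge (a point): Middle of the leaf's hinge line, inside the left wall: case x = 0, y = +128, z = 49 mm. The line runs along the case's x; the leaf folds from upright toward -y of the case, down on to a partition.
- leaf_edge (a point): Middle of the leaf's free edge, on its bare back. The leaf is a plywood board 148 wide (along case x), 135 from hinge line to free edge, 7 thick. Upright it spans case y = 128 to 135 mm: the bare back looks outward (+y), its four gouges stand up to 19 off the inner side. Folded, the bare back is on top.
- lid (a joint): Angle of the lid, rad: 0 = shut, 1.57 = upright. Starts leaning back at 1.66 to 1.80, upper stop 1.85. Stiff hinge (0.36 N m, 2 to 4 N at the edge): it stays where it is left and does not fall. The upright leaf would stop it at about 1.4. At about 0.06 its strike bar meets the catch; pressing on with 5 to 8 N at the middle of the front edge snaps it shut.
- lid_hinge (a point): Middle of the lid's hinge line on the top of the back wall: case x = +85, y = 0, z = 58 mm. The line runs along the case's y; the lid swings over toward -x of the case.
- lid_edge (a point): Middle of the lid's free edge, on its outer face (the top when shut, 80 above the bench). The lid is a shallow tray 170 from hinge line to free edge, 290 wide, 22 thick: its outer face lies 22 off the plane through the hinge line, to the rear when it stands open.
- catch (a joint): Deflection of the spring catch, rad: 0 = at rest (also when it has snapped over the shut lid), about 0.05 while the lid's strike bar passes its lip. It needs no touching.
- thread_spool: Brown thread spool standing loose in the open right half of the case, 42 across, 45 high; origin centre of its underside. Leave alone.
- whetstone: Small grey stone lying loose in the open right half of the case, 53 x 63 x 9; origin centre of its underside. Leave alone.
- masking_tape: Bystander: roll of masking tape lying flat, 91 across, 25 high mm; origin centre of its underside. Leave alone.
- chalk_reel: Bystander: red chalk-line reel standing up, 95 x 103 x 108 high mm; origin centre of its underside. Leave alone.
- glue_bottle: Bystander: white glue bottle with a pointed cap, 57 across, 146 high mm; origin centre of its underside. Leave alone.
- yellow_cup: Bystander: small yellowish cup, 51 across, 41 high mm; origin centre of its underside. Leave alone.
- offcut0: Bystander: pale block off-cut, 59 x 124 x 35 mm; origin centre of its underside. Leave alone.

How it is judged (in metres and radians):
On the way, in this order (a step that is already met when the one before it is completed fails the run):
1. the leaf lies folded in the case (leaf below 0.05) while the lid is still open (above 1.2) (value of joint leaf below 0.05 rad and value of joint lid above 1.2 rad), for 0.2 s.
2. the lid is shut over the folded leaf with its catch snapped (lid below 0.012, leaf below 0.05) (value of joint leaf below 0.05 rad and value of joint lid below 0.012 rad and value of joint catch below 0.03 rad), for 0.2 s.
At the end, for the whole second after the job is handed in: The leaf is folded (leaf below 0.05), the lid is fully shut (below 0.012, about 2 mm at its edge) and held by the catch (catch below 0.03), the case at rest (all of step 2 and linear speed of case below 0.02 m/s); the robot touches nothing.
It fails at once if the case was shoved more than 2 cm, lifted or tipped (distance of case from where it was at the start of the episode above 0.02 m or height (world z) of case above 0.01 m or angle between case's own z axis and vertical above 0.06 rad).
It fails at once if the spool or the stone in the case was moved more than 3 cm or lifted out (distance of any of thread_spool, whetstone from where it was at the start of the episode above 0.03 m).
It fails at once if something else on the bench was moved more than 3 cm (distance of any of masking_tape, chalk_reel, glue_bottle, yellow_cup, offcut0 from where it was at the start of the episode above 0.03 m).
It also fails if it takes over 51 s, if anything falls off the work surface, if the arm or the gripper's body presses on something with over 40 N, if the wrist force passes 120 N, or if a joint passes its speed limit or range.

## Working session

There is one attempt and no reset: what is moved stays moved. The work goes in short steps, Python scripts to look and compute and a tool call to move; the robot and the scene stay as the last step left them, time stands still between calls to the robot, and variables do not carry over. Pictures are saved under pics/ and viewed, on a budget of 10 in all, crops included, one or two more only if the job needs it, and the job is handed in when it is done.

Besides the shell and the picture viewer there is one more tool, called by a JSON object that holds its "name" and its "arguments". drive_tool: Moves the arm, as the interface text tells. Its arguments: {"type":"object","properties":{"plan":{"type":"array","items":{"type":"array","items":{"type":"number"}}}},"required":["plan"]}

```bash
mkdir -p pics; ls; python3 - <<'E'
from cell import r
import cv2,numpy as np
o=r.get_obs();print(o)
ims=[]
for c in("scene","top"):
    d=r.read_camera(c);ims.append(d["color"]);print(c,d["xyz"],d["orientation"],d["vertical_fov"])
    for t in["case","leaf_hinge","leaf_edge","lid_hinge","lid_edge","thread_spool","whetstone","masking_tape","chalk_reel","glue_bottle","yellow_cup","offcut0"]:
        print(t,[(np.round(x["point"]),round(x["score"],2)) for x in r.spot_point(t,c)[:2]])
    cv2.imwrite(f"pics/{c}1.png",cv2.cvtColor(d["color"],cv2.COLOR_RGB2BGR))
E
```

```text
pics
{'time': 0.0, 'joint_positions': array([-1.25796665e+00,  4.23852826e-01,  1.63069922e+00,  2.40657964e-05,
        1.08858702e+00, -1.90126379e-02]), 'qvel': array([ 7.61786503e-04, -5.69639520e-04,  4.05936826e-05,  9.50466742e-04,
       -1.49078682e-03,  4.02075011e-05]), 'joint_efforts': array([ 3.04390123e-03, -5.57377088e+01, -2.81739217e+01,  1.85438175e-04,
        7.39840470e-03,  1.94541616e-05]), 'eef_pos': array([ 203.46987393, -590.37223233,  230.53457793]), 'eef_rot': array([-3.09693907e+00, -5.18597817e-01,  3.22299302e-04]), 'ft_force': array([-0.15395516, -0.61750485, -0.39805742]), 'torque': array([-0.00356228, -0.00435695,  0.02078487]), 'finger_gap': 85.47985183112901}
scene [-624.35289106  730.16808539 1237.13943063] [ 0.48540861 -0.9233491  -1.95766566] 43.19067908748842
case [(array([ 508., -114.,    4.]), 0.94), (array([ 468., -173.,    9.]), 0.67)]
leaf_hinge [(array([523.,   7.,  47.]), 0.77)]
leaf_edge [(array([522.,   9., 182.]), 0.82)]
lid_hinge [(array([ 591., -132.,   54.]), 0.93)]
lid_edge [(array([ 633., -140.,  223.]), 0.58)]
thread_spool [(arr
[... 447 characters left out ...]
787296653713
case [(array([ 510., -118.,    2.]), 0.69), (array([ 576., -508.,   -2.]), 0.46)]
leaf_hinge [(array([506., 468.,   1.]), 0.21)]
leaf_edge [(array([521.,  11., 184.]), 0.48), (array([ 631., -135.,  219.]), 0.32)]
lid_hinge [(array([ 591., -133.,   57.]), 0.77)]
lid_edge []
thread_spool [(array([ 534., -210.,    3.]), 0.52)]
whetstone [(array([ 464., -170.,    4.]), 0.52)]
masking_tape [(array([ 580., -508.,   -0.]), 0.4)]
chalk_reel [(array([656., 420.,   1.]), 0.82)]
glue_bottle [(array([503., 466.,  -1.]), 0.79), (array([403., 451.,   4.]), 0.33)]
yellow_cup [(array([404., 454.,   1.]), 0.48)]
offcut0 [(array([ 578., -510.,   -2.]), 0.62), (array([ 535., -207.,    5.]), 0.49)]
```

View pics/scene1.png

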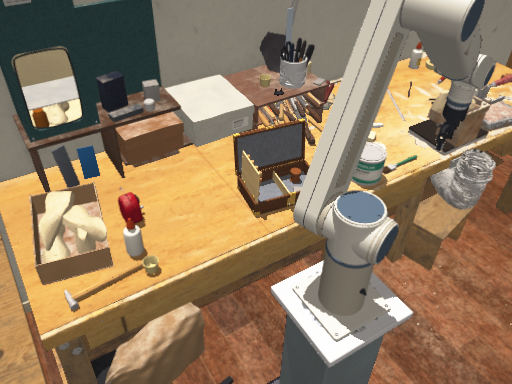

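View pics/top1.png

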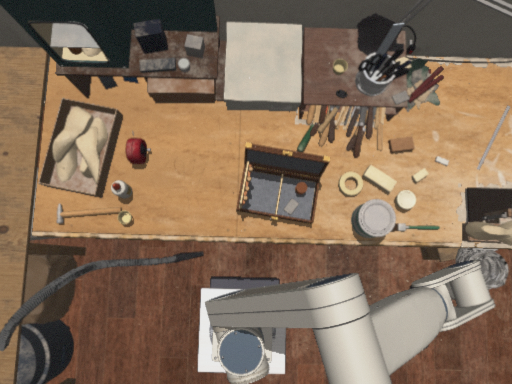

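The scene view shows the case near (270,180) px with the lid open at the back and the leaf upright at its left end. The top view shows the same, with the case near (280,190) px and free space left of it. I'll fit the case pose from the detected points.

```bash
cat > h.py <<'E'
import numpy as np
from scipy.optimize import least_squares
from scipy.spatial.transform import Rotation as R
from cell import r
P=dict(case=(0,0),leaf_hinge=(0,128),lid_hinge=(85,0))
def fit(n=3):
    L=[]
    for c in("scene","top"):
        for _ in range(n):
            r.read_camera(c)
            for k,p in P.items():
                for x in r.spot_point(k,c)[:1]:
                    if x["score"]>.5 : L.append((p,x["point"][:2]))
    A=np.array([a for a,_ in L]);B=np.array([b for _,b in L])
    f=lambda q:((A@np.array([[np.cos(q[2]),np.sin(q[2])],[-np.sin(q[2]),np.cos(q[2])]]))+q[:2]-B).ravel()
    s=least_squares(f,[510,-116,-.12],loss="soft_l1",f_scale=4)
    return s.x,f(s.x).reshape(-1,2)
Q=None
def tocase(p,Q):
    c,s=np.cos(Q[2]),np.sin(Q[2]);d=np.array(p)[:2]-Q[:2]
    return np.array([c*d[0]+s*d[1],-s*d[0]+c*d[1],p[2]])
def toworld(p,Q):
    c,s=np.cos(Q[2]),np.sin(Q[2])
    return np.array([c*p[0]-s*p[1]+Q[0],s*p[0]+c*p[1]+Q[1],p[2]])
def totool(pw):
    o=r.get_obs();return R.from_rotvec(o["eef_rot"]).inv().apply(np.array(pw)-o["eef_pos"])/10
E
python3 - <<'E'
from h import *
Q,e=fit();print(Q,np.round(e,0).tolist());np.save("Q.npy",Q)
for k in("leaf_edge","lid_edge"):
    for c in("scene","top"):
        for x in r.spot_point(k,c)[:1]:print(k,c,np.round(tocase(x["point"],Q)),x["score"])
M=R.from_rotvec(r.get_obs()["eef_rot"]).as_matrix();print(M.round(3),np.degrees(np.arctan2(M[1,0],M[0,0])))
print(totool(toworld((-5,195,320),Q)))
E
```

```text
[ 5.06349971e+02 -1.20233428e+02 -1.30688798e-01] [[39.0, 49.0], [-1.0, -4.0], [1.0, -2.0], [-3.0, -3.0], [-2.0, 1.0], [1.0, -4.0], [-1.0, -1.0], [0.0, -6.0], [-0.0, -3.0], [-2.0, -3.0], [57.0, 177.0], [1.0, 4.0], [-3.0, -1.0], [2.0, 7.0], [-2.0, 2.0], [-1.0, 3.0]]
leaf_edge scene [  1. 132. 182.] 0.8
leaf_edge top [ -3. 133. 188.] 0.76
lid_edge scene [131.  -4. 223.] 0.6
lid_edge top [127.   3. 219.] 0.83
[[ 0.945  0.326 -0.   ]
 [ 0.326 -0.945  0.   ]
 [-0.    -0.    -1.   ]] 19.00941569926102
[ 52.20833022 -52.31170328  -8.86773637]
```

{"name": "drive_tool", "arguments": {"plan": [[0,0,0,-3,6.6],[0,0,0,-3,6.6],[0,0,0,-3,6.6],[0,0,0,0,6.7],[0,0,0,0,0]]}}

```text
time: 3.12
eef_pos: [203.9, -591.9, 323.7]
eef_rot: [3.13, -0.211, 0.003]
ft_force: [0.2, -0.1, -0.2]
finger_gap: 25.5
```

```bash
python3 - <<'E'
from h import *
Q=np.load("Q.npy");print(totool(toworld((-5,195,320),Q)),tocase(r.get_obs()["eef_pos"],Q))
M=R.from_rotvec(r.get_obs()["eef_rot"]).as_matrix();print(np.degrees(np.arctan2(M[1,0],M[0,0])))
E
```

```text
[ 23.04309241 -70.30298589   0.13707918] [-238.36534543 -507.05262308  323.7419752 ]
-7.726608881045713
```

{"name": "drive_tool", "arguments": {"plan": [[0,1,-2.9,0,0],[0,1,-2.9,0,0],[0,1,-2.9,0,0],[0,1,-2.9,0,0],[0,1,-2.9,0,0],[0,1,-2.9,0,0],[0,1,-2.9,0,0],[0,1,-2.9,0,0],[0,1,-2.9,0,0],[0,1,-2.9,0,0],[0,1,-2.9,0,0],[0,1,-2.9,0,0]]}}

```text
time: 4.12
eef_pos: [367.7, -259.7, 320.2]
eef_rot: [-3.134, 0.199, 0.003]
ft_force: [0.2, -0.4, 0.4]
finger_gap: -0.1
```

{"name": "drive_tool", "arguments": {"plan": [[0,1,-2.9,0,0],[0,1,-2.9,0,0],[0,1,-2.9,0,0],[0,1,-2.9,0,0],[0,1,-2.9,0,0],[0,1,-2.9,0,0],[0,1,-2.9,0,0],[0,1,-2.9,0,0],[0,1,-2.9,0,0],[0,1,-2.9,0,0],[0,1,-2.9,0,0],[0,0,0,0,0]]}}

```text
time: 5.12
eef_pos: [519.8, 44.2, 320.1]
eef_rot: [-3.134, 0.194, 0.002]
ft_force: [-0.0, 0.0, -0.0]
finger_gap: 0.1
```

```bash
python3 - <<'E'
from h import *
Q=np.load("Q.npy");o=r.get_obs();print(tocase(o["eef_pos"],Q),o["joint_positions"],o["finger_gap"])
M=R.from_rotvec(o["eef_rot"]).as_matrix();print(M.round(3))
import cv2
for c in("top","wrist"):
    d=r.read_camera(c)
    cv2.imwrite(f"pics/{c}2.png",cv2.cvtColor(d["color"],cv2.COLOR_RGB2BGR))
    for k in("leaf_edge","leaf_hinge","case"):print(c,k,[(np.round(tocase(x["point"],Q)),round(x["score"],2)) for x in r.spot_point(k,c)[:1]])
E
```

```text
[ -8.07549136 164.83509706 320.0863843 ] [6.12712552e-02 1.72827852e-01 1.76425253e+00 1.54737187e-03
 1.20535953e+00 1.75514538e+00] 0.06417822096331491
[[ 0.992 -0.123 -0.001]
 [-0.123 -0.992  0.001]
 [-0.001 -0.001 -1.   ]]
top leaf_edge [(array([ -3., 131., 186.]), 0.46)]
top leaf_hinge [(array([-176.,  553.,    4.]), 0.48)]
top case [(array([ 4., -2.,  3.]), 0.92)]
wrist leaf_edge [(array([  1., 129., 188.]), 0.61)]
wrist leaf_hinge [(array([  3., 128.,  46.]), 0.88)]
wrist case [(array([-0., -4.,  2.]), 0.71)]
```

{"name": "drive_tool", "arguments": {"plan": [[0,0.3,-3,0,0],[0,0,0,3.1,0],[0,0,0,3.1,0],[0,0,0,3.1,0],[0,0,0,3.1,0],[0,0,0,3.1,0],[0,0,2,0,0],[0,0,1,0,0],[0,0,0.5,0,0],[0,0,0.5,0,0],[0,0,0,0,0],[0,0,0,0,0]]}}

```text
time: 6.52
eef_pos: [521.0, 30.0, 167.5]
eef_rot: [-3.134, 0.207, -0.004]
ft_force: [-0.5, -0.0, -0.7]
finger_gap: -0.1
```

{"name": "drive_tool", "arguments": {"plan": [[0,0,0.5,0,0],[0,0,0.5,0,0],[0,0,1,0.1,0],[0,0,1,0.1,0],[0,0,1,0.1,0],[0,0,0.9,0.3,0],[0,0,0.9,0.4,0],[0,0,0,0,0]]}}

```text
time: 7.18
eef_pos: [511.8, -29.1, 155.4]
eef_rot: [3.134, -0.207, -0.002]
ft_force: [0.0, -0.1, -0.6]
finger_gap: 0.0
```

```bash
python3 - <<'E'
from h import *
Q=np.load("Q.npy");o=r.get_obs();print(tocase(o["eef_pos"],Q),o["ft_force"])
import cv2
d=r.read_camera("scene");i=cv2.cvtColor(d["color"],cv2.COLOR_RGB2BGR)[90:240,190:350]
cv2.imwrite("pics/s3.png",cv2.resize(i,None,fx=4,fy=4))
for k in("leaf_edge","case","leaf_hinge","lid_hinge"):print(k,[(np.round(tocase(x["point"],Q)),round(x["score"],2)) for x in r.spot_point(k,"scene")[:1]])
E
```

```text
[ -6.41983367  91.03280718 155.38482983] [ 0.04556722 -0.11552824 -0.55081949]
leaf_edge [(array([  0.,  72., 171.]), 0.58)]
case [(array([1., 2., 3.]), 0.95)]
leaf_hinge [(array([  5., 130.,  49.]), 0.69)]
lid_hinge [(array([86.,  4., 57.]), 0.83)]
```

View pics/s3.png

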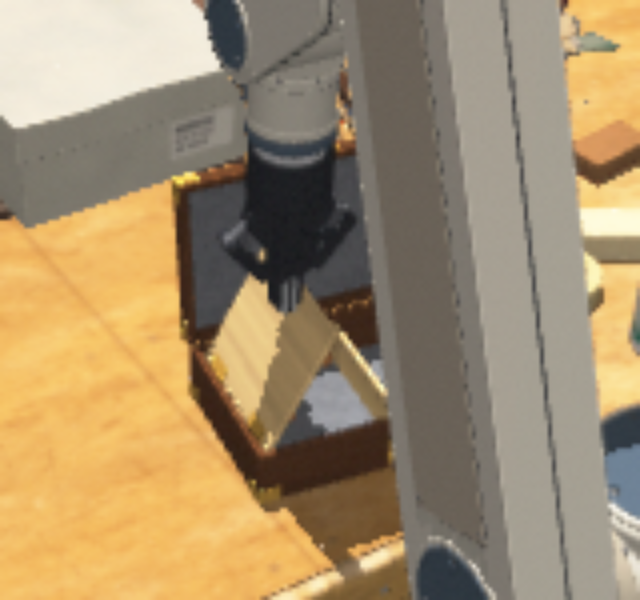

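The leaf is tilting under the fingertips (at px (285,300)), and its free edge is at case y=72. The case hasn't moved. I'll continue along the arc.

{"name": "drive_tool", "arguments": {"plan": [[0,0,0.8,0.6,0],[0,0,0.8,0.6,0],[0,0,0.8,0.7,0],[0,0,0.6,0.7,0],[0,0,0.6,0.75,0],[0,0,0.6,0.8,0],[0,0,0.5,0.9,0],[0,0,0.4,0.9,0],[0,0,0.4,0.9,0],[0,0,0,0,0]]}}

```text
time: 8.27
eef_pos: [504.1, -82.3, 85.7]
eef_rot: [-3.135, 0.206, 0.005]
ft_force: [-0.5, 0.1, -0.5]
finger_gap: 0.1
```

{"name": "drive_tool", "arguments": {"plan": [[0,0,0.2,0.7,0],[0,0,0.2,0.7,0],[0,0,0.2,0.6,0],[0,0,0.1,0.4,0],[0,0,0,0.3,0],[0,0,0,0,0],[0,0,0,0,0]]}}

```text
time: 8.85
eef_pos: [504.6, -88.8, 60.7]
eef_rot: [-3.135, 0.205, 0.0]
ft_force: [1.1, 0.4, -0.2]
finger_gap: -0.5
```

```bash
python3 - <<'E'
from h import *
Q=np.load("Q.npy");o=r.get_obs();print(tocase(o["eef_pos"],Q),o["ft_force"])
d=r.read_camera("scene")
for k in("leaf_edge","case","leaf_hinge","lid_hinge"):print(k,[(np.round(tocase(x["point"],Q)),round(x["score"],2)) for x in r.spot_point(k,"scene")[:1]])
E
```

```text
[-5.86866645 30.97188848 60.71472278] [ 1.11313243  0.36540809 -0.24998252]
leaf_edge [(array([-3., -6., 57.]), 0.85)]
case [(array([-1.,  5.,  6.]), 0.58)]
leaf_hinge [(array([  2., 131.,  50.]), 0.62)]
lid_hinge [(array([84.,  1., 50.]), 0.87)]
```

Now press down gently until I feel the stop.

{"name": "drive_tool", "arguments": {"plan": [[0,0,0,0.2,0],[0,0,0,0.1,0],[0,0,0,0.1,0],[0,0,0,0,0]]}}

```text
time: 9.43
eef_pos: [504.6, -88.8, 56.6]
eef_rot: [-3.135, 0.205, 0.0]
ft_force: [0.3, -0.6, -0.2]
finger_gap: 0.1
```

{"name": "drive_tool", "arguments": {"plan": [[0,0,0,0.1,0],[0,0,0,0,0],[0,0,0,0,0]]}}

```text
time: 9.68
eef_pos: [504.6, -88.9, 56.0]
eef_rot: [3.135, -0.205, -0.0]
ft_force: [-0.5, 0.8, 3.7]
finger_gap: -0.0
```

{"name": "drive_tool", "arguments": {"plan": [[0,0,0,0.1,0],[0,0,0,0,0],[0,0,0,0,0],[0,0,0,0,0]]}}

```text
time: 10.02
eef_pos: [504.7, -88.9, 55.8]
eef_rot: [3.135, -0.205, 0.0]
ft_force: [-4.4, -0.1, 15.7]
finger_gap: -0.2
```

The leaf is on its stop: 15.7 N at z=55.8, against 56 expected. I'll retreat up and over to behind the lid.

{"name": "drive_tool", "arguments": {"plan": [[0,0,0,-2,0],[0,0,0,-3.5,0],[0,0,0,-3.5,0],[0,0,0,-3.5,0],[0,0,0,-3.5,0],[0,0,0,-3.5,0],[0,0,0,-3.5,0],[0,0,0,-3.5,0],[0,0,0,0,0]]}}

```text
time: 10.77
eef_pos: [507.9, -89.5, 326.9]
eef_rot: [3.133, -0.205, 0.018]
ft_force: [1.4, -0.0, 0.4]
finger_gap: -0.0
```

```bash
python3 - <<'E'
from h import *
Q=np.load("Q.npy");o=r.get_obs();print(tocase(o["eef_pos"],Q),o["ft_force"])
import cv2
for c in("scene","wrist","top"):
    d=r.read_camera(c);i=cv2.cvtColor(d["color"],cv2.COLOR_RGB2BGR)
    if c!="top":cv2.imwrite(f"pics/{c}4.png",i)
    for k in("leaf_edge","case","leaf_hinge","lid_hinge","lid_edge"):print(c,k,[(np.round(tocase(x["point"],Q)),round(x["score"],2)) for x in r.spot_point(k,c)[:1]])
E
```

```text
[ -2.47621332  30.70518663 326.89302711] [ 1.43064129 -0.01709602  0.4295187 ]
scene leaf_edge [(array([ 0., -8., 53.]), 0.81)]
scene case [(array([1., 3., 7.]), 0.72)]
scene leaf_hinge [(array([  3., 128.,  53.]), 0.8)]
scene lid_hinge [(array([127.,  -3., 225.]), 0.57)]
scene lid_edge [(array([127.,  -8., 227.]), 0.74)]
wrist leaf_edge [(array([ 1., -9., 56.]), 0.97)]
wrist case [(array([-1., -2.,  1.]), 0.84)]
wrist leaf_hinge [(array([  0., 127.,  47.]), 0.81)]
wrist lid_hinge [(array([87.,  1., 60.]), 0.89)]
wrist lid_edge [(array([128.,  -2., 224.]), 0.84)]
top leaf_edge [(array([-3., -8., 55.]), 0.94)]
top case [(array([-1.,  2.,  2.]), 0.72)]
top leaf_hinge [(array([  2., 132.,  49.]), 0.93)]
top lid_hinge []
top lid_edge []
```

View pics/wrist4.png

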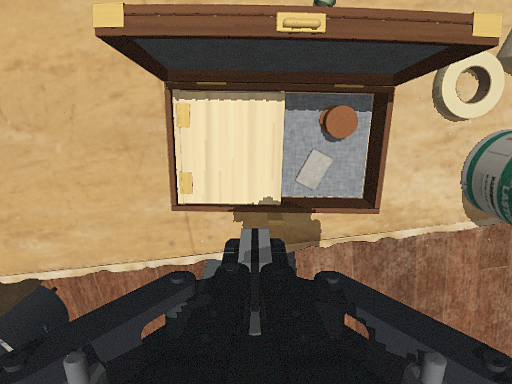

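The wrist view shows the leaf flat in the left half (px 175–285, 90–205). The spool and stone are undisturbed, and the lid's strike bar is mid-edge at px (300,22). Next I'll go over the lid.

{"name": "drive_tool", "arguments": {"plan": [[0,2.4,0.5,0,0],[0,2.4,0.5,0,0],[0,2.4,0.5,0,0],[0,2.4,0.5,0,0],[0,2.4,0.5,0,0],[0,2.4,0.5,0,0],[0,2.4,0.1,0,0],[0,0,0,0,0],[0,0,0,0,0]]}}

```text
time: 12.42
eef_pos: [667.6, -141.6, 319.0]
eef_rot: [-3.135, 0.205, 0.002]
ft_force: [-0.7, -1.1, -0.5]
finger_gap: -0.3
```

```bash
python3 - <<'E'
from h import *
Q=np.load("Q.npy");o=r.get_obs();print(tocase(o["eef_pos"],Q),o["ft_force"],o["joint_positions"])
import cv2
d=r.read_camera("scene");a=cv2.cvtColor(d["color"],cv2.COLOR_RGB2BGR)
d=r.read_camera("top");b=cv2.cvtColor(d["color"],cv2.COLOR_RGB2BGR)
cv2.imwrite("pics/5.png",np.hstack([cv2.resize(a[40:240,180:380],None,fx=2,fy=2),cv2.resize(b[40:240,180:380],None,fx=2,fy=2)]))
E
```

```text
[ 1.62637470e+02 -1.97117950e-01  3.18969469e+02] [-0.65254057 -1.1114321  -0.52096277] [-2.26487265e-01  4.32151501e-01  1.40804656e+00  4.97313297e-06
  1.30237564e+00  1.47508521e+00]
```

View pics/5.png

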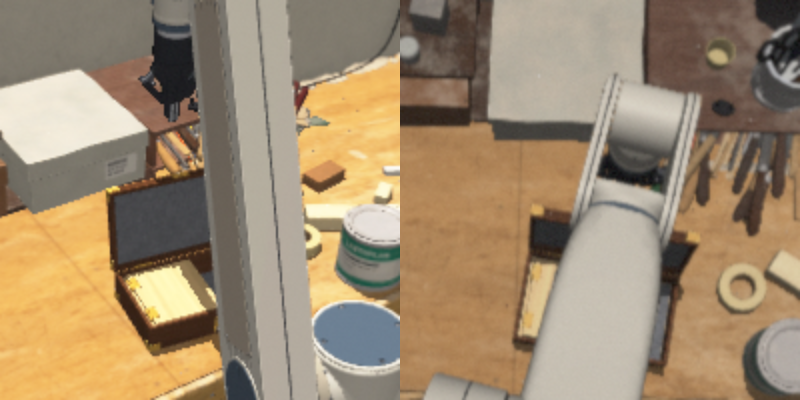

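The composite shows the gripper behind the lid (left half, px (172,100)). The forearm is high over the case, and the white box is farther back, clear of the gripper. I'll descend and start pulling the lid over.

{"name": "drive_tool", "arguments": {"plan": [[0,0,0,2.5,0],[0,0,0,2.5,0],[0,0,0,2.5,0],[0,0,0,2.5,0],[0,0,0,1.5,0],[0,0,0,0,0],[0,0,0,0,0]]}}

```text
time: 13.1
eef_pos: [666.2, -141.2, 204.8]
eef_rot: [-3.135, 0.205, 0.002]
ft_force: [0.2, 0.7, 0.2]
finger_gap: -0.1
```

{"name": "drive_tool", "arguments": {"plan": [[0,-1,0,0,0],[0,-0.5,0,0,0],[0,-0.5,0,0,0],[0,-0.5,0,0,0],[0,-0.5,0,0,0],[0,-0.5,0,0,0],[0,0,0,0,0]]}}

```text
time: 13.68
eef_pos: [632.0, -136.9, 205.6]
eef_rot: [3.135, -0.205, 0.002]
ft_force: [0.6, 0.6, 0.7]
finger_gap: -0.1
```

```bash
python3 - <<'E'
from h import *
Q=np.load("Q.npy");o=r.get_obs();print(tocase(o["eef_pos"],Q),o["ft_force"])
for c in("scene","wrist"):
    d=r.read_camera(c)
    for k in("leaf_edge","case","leaf_hinge","lid_edge"):print(c,k,[(np.round(tocase(x["point"],Q)),round(x["score"],2)) for x in r.spot_point(k,c)[:1]])
E
```

```text
[ 1.26779426e+02 -1.22594354e-01  2.05566669e+02] [0.61727192 0.59823832 0.66266001]
scene leaf_edge [(array([-2., -8., 54.]), 0.73)]
scene case [(array([-1.,  3.,  4.]), 0.67)]
scene leaf_hinge [(array([  3., 128.,  50.]), 0.88)]
scene lid_edge [(array([116.,  -3., 227.]), 0.86)]
wrist leaf_edge []
wrist case []
wrist leaf_hinge []
wrist lid_edge []
```

{"name": "drive_tool", "arguments": {"plan": [[0,-1,0,0,0],[0,-1,0,0,0],[0,-1.3,0,0,0],[0,-1.4,0,0,0],[0,-1.3,0,0.3,0],[0,-1.2,0,0.3,0],[0,-1.3,0,0.4,0],[0,-1.1,0,0.6,0],[0,-1.1,0,0.6,0],[0,-1.2,0,0.7,0],[0,0,0,0,0]]}}

```text
time: 15.1
eef_pos: [510.3, -120.6, 174.5]
eef_rot: [-3.134, 0.205, 0.008]
ft_force: [-0.1, 0.7, -0.4]
finger_gap: -0.1
```

```bash
python3 - <<'E'
from h import *
Q=np.load("Q.npy");o=r.get_obs();print(tocase(o["eef_pos"],Q),o["ft_force"])
for c in("scene",):
    d=r.read_camera(c)
    for k in("case","leaf_hinge","lid_edge","lid_hinge"):print(c,k,[(np.round(tocase(x["point"],Q)),round(x["score"],2)) for x in r.spot_point(k,c)[:1]])
E
```

```text
[  4.0005664    0.17610429 174.53911936] [-0.13997475  0.68602141 -0.35860967]
scene case [(array([1., 4., 3.]), 0.58)]
scene leaf_hinge [(array([  3., 132.,  50.]), 0.85)]
scene lid_edge [(array([-21.,  -0., 190.]), 0.85)]
scene lid_hinge [(array([85., -0., 55.]), 0.58)]
```

{"name": "drive_tool", "arguments": {"plan": [[0,-0.8,0,0.7,0],[0,-0.8,0,0.8,0],[0,-0.8,0,0.9,0],[0,-0.6,0,0.9,0],[0,-0.6,0,0.9,0],[0,-0.5,0,0.9,0],[0,-0.5,0,0.9,0],[0,-0.4,0,0.7,0],[0,0,0,0,0]]}}

```text
time: 16.1
eef_pos: [462.5, -114.4, 107.0]
eef_rot: [-3.134, 0.205, 0.006]
ft_force: [-0.3, 0.3, -0.7]
finger_gap: 0.1
```

```bash
python3 - <<'E'
from h import *
Q=np.load("Q.npy");o=r.get_obs();print(tocase(o["eef_pos"],Q),o["ft_force"])
for c in("scene",):
    d=r.read_camera(c)
    for k in("case","leaf_hinge","lid_edge","lid_hinge"):print(c,k,[(np.round(tocase(x["point"],Q)),round(x["score"],2)) for x in r.spot_point(k,c)[:1]])
E
```

```text
[-44.23114624   0.11102777 107.03852623] [-0.32291122  0.29891698 -0.71209051]
scene case [(array([-0.,  4.,  4.]), 0.72)]
scene leaf_hinge [(array([  3., 129.,  50.]), 0.63)]
scene lid_edge [(array([-77.,  -2., 110.]), 0.55)]
scene lid_hinge [(array([85.,  1., 55.]), 0.63)]
```

{"name": "drive_tool", "arguments": {"plan": [[0,0,0,-1,0],[0,-1.2,0,0,0],[0,-1.1,0,0,0],[0,0,0,1,0],[0,0,0,0.7,0],[0,0,0,0.6,0],[0,0,0,0.2,0],[0,0,0,0,0]]}}

```text
time: 17.02
eef_pos: [441.9, -111.8, 92.8]
eef_rot: [-3.135, 0.205, 0.002]
ft_force: [0.1, -0.7, 0.8]
finger_gap: -0.4
```

{"name": "drive_tool", "arguments": {"plan": [[0,0,0,0.2,0],[0,0,0,0.2,0],[0,0,0,0.2,0],[0,0,0,0,0],[0,0,0,0,0]]}}

```text
time: 17.43
eef_pos: [442.2, -111.9, 87.8]
eef_rot: [3.135, -0.205, 0.0]
ft_force: [0.3, 0.6, -0.4]
finger_gap: -0.1
```

{"name": "drive_tool", "arguments": {"plan": [[0,0,0,0.2,0],[0,0,0,0.2,0],[0,0,0,0,0]]}}

```text
time: 17.68
eef_pos: [441.8, -111.8, 83.6]
eef_rot: [-3.135, 0.205, 0.001]
ft_force: [0.6, -1.1, -0.4]
finger_gap: 0.1
```

{"name": "drive_tool", "arguments": {"plan": [[0,0,0,0.2,0],[0,0,0,0.1,0],[0,0,0,0,0]]}}

```text
time: 17.93
eef_pos: [442.2, -111.9, 80.6]
eef_rot: [-3.135, 0.205, -0.0]
ft_force: [0.0, 0.0, 0.1]
finger_gap: -0.0
```

{"name": "drive_tool", "arguments": {"plan": [[0,0,0,0.1,0],[0,0,0,0,0],[0,0,0,0,0]]}}

```text
time: 18.18
eef_pos: [442.3, -111.9, 80.0]
eef_rot: [3.135, -0.205, 0.001]
ft_force: [-1.1, -0.1, 4.4]
finger_gap: 0.1
```

{"name": "drive_tool", "arguments": {"plan": [[0,0,0,0.1,0],[0,0,0,0,0],[0,0,0,0,0]]}}

```text
time: 18.43
eef_pos: [442.3, -112.0, 79.8]
eef_rot: [3.135, -0.205, 0.001]
ft_force: [-4.1, 1.9, 16.4]
finger_gap: -0.1
```

```bash
python3 - <<'E'
from h import *
import cv2
Q=np.load("Q.npy");o=r.get_obs();print(tocase(o["eef_pos"],Q),o["ft_force"])
for c in("scene",):
    d=r.read_camera(c);i=cv2.cvtColor(d["color"],cv2.COLOR_RGB2BGR)[90:240,190:350]
    cv2.imwrite("pics/s6.png",cv2.resize(i,None,fx=4,fy=4))
    for k in("case","lid_edge","lid_hinge"):print(c,k,[(np.round(tocase(x["point"],Q)),round(x["score"],2)) for x in r.spot_point(k,c)[:1]])
E
```

```text
[-64.56864749  -0.1397218   79.77697453] [-4.05037416  1.86224947 16.4341508 ]
scene case [(array([1., 1., 4.]), 0.72)]
scene lid_edge [(array([-89.,   2.,  82.]), 0.93)]
scene lid_hinge []
```

View pics/s6.png

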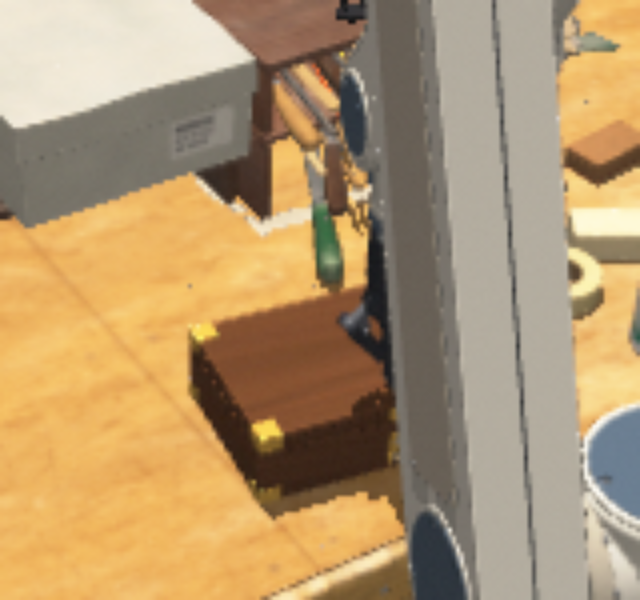

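The scene view shows the lid lying flat on the case, with a hard stop at z=79.8 against 80 expected. I'll press slightly more, hold, then retreat and check.

{"name": "drive_tool", "arguments": {"plan": [[0,0,0,0.05,0],[0,0,0,0,0],[0,0,0,0,0],[0,0,0,0,0]]}}

```text
time: 18.97
eef_pos: [442.3, -112.0, 79.7]
eef_rot: [3.135, -0.205, 0.001]
ft_force: [-5.0, 1.0, 23.3]
finger_gap: 0.1
```

{"name": "drive_tool", "arguments": {"plan": [[0,0,0,-1,0],[0,0,0,-2.5,0],[0,0,0,-2.5,0],[0,0,0,-2.5,0],[0,0,-3,-2.5,0],[0,0,-3,-2.5,0],[0,0,-3,-2.5,0],[0,0,-3,-2.5,0],[0,0,-3,0,0],[0,0,-3,0,0],[0,0,-3,0,0],[0,0,0,0,0]]}}

```text
time: 19.97
eef_pos: [470.2, 100.3, 263.8]
eef_rot: [-3.133, 0.2, -0.003]
ft_force: [-0.2, 0.1, 0.8]
finger_gap: 0.1
```

```bash
python3 - <<'E'
from h import *
import cv2
Q=np.load("Q.npy");o=r.get_obs();print(tocase(o["eef_pos"],Q),o["ft_force"])
for c in("scene","top","wrist"):
    d=r.read_camera(c);i=cv2.cvtColor(d["color"],cv2.COLOR_RGB2BGR)
    if c=="wrist":cv2.imwrite("pics/w7.png",i)
    if c=="scene":cv2.imwrite("pics/s7.png",cv2.resize(i[110:235,220:345],None,fx=4.5,fy=4.5,interpolation=cv2.INTER_CUBIC))
    for k in("case","lid_edge","lid_hinge","masking_tape","chalk_reel","glue_bottle","yellow_cup"):print(c,k,[(np.round(x["point"]),np.round(tocase(x["point"],Q)),round(x["score"],2)) for x in r.spot_point(k,c)[:1]])
E
```

```text
[-64.57383555 213.89587599 263.82309344] [-0.16704898  0.09503565  0.7927513 ]
scene case [(array([ 504., -116.,    4.]), array([-3.,  4.,  4.]), 0.98)]
scene lid_edge [(array([ 421., -111.,   77.]), array([-86.,  -2.,  77.]), 0.56)]
scene lid_hinge [(array([ 591., -129.,   53.]), array([85.,  2., 53.]), 0.97)]
scene masking_tape [(array([654., 418.,   2.]), array([ 77., 553.,   2.]), 0.22)]
scene chalk_reel [(array([654., 416.,  -2.]), array([ 76., 551.,  -2.]), 0.58)]
scene glue_bottle [(array([507., 464.,  -2.]), array([-76., 579.,  -2.]), 0.81)]
scene yellow_cup [(array([406., 455.,   0.]), array([-175.,  557.,    0.]), 0.72)]
top case [(array([ 510., -119.,    2.]), array([3., 2., 2.]), 0.68)]
top lid_edge [(array([ 421., -102.,   78.]), array([-87.,   7.,  78.]), 0.91)]
top lid_hinge [(array([ 593., -135.,   56.]), array([87., -3., 56.]), 0.98)]
top masking_tape [(array([ 555., -398.,    2.]), array([  84., -269.,    2.]), 0.77)]
top chalk_reel []
top glue_bottle [(array([506., 466.,   3.]), array([-76., 581.,   3.]), 0.56)]
top yellow_cup [(array([404., 450.,   1.]), array([-176.,  552.,    1.]), 0.57)]
wrist case [(array([ 503., -121.,    1.]), array([-3., -1.,  1.]), 0.58)]
wrist lid_edge [(array([ 423., -110.,   83.]), array([-84.,  -0.,  83.]), 0.95)]
wrist lid_hinge [(array([ 593., -134.,   60.]), array([88., -2., 60.]), 0.86)]
wrist masking_tape []
wrist chalk_reel []
wrist glue_bottle []
wrist yellow_cup [(array([404., 454.,  -0.]), array([-177.,  556.,   -0.]), 0.93)]
```

View pics/w7.png

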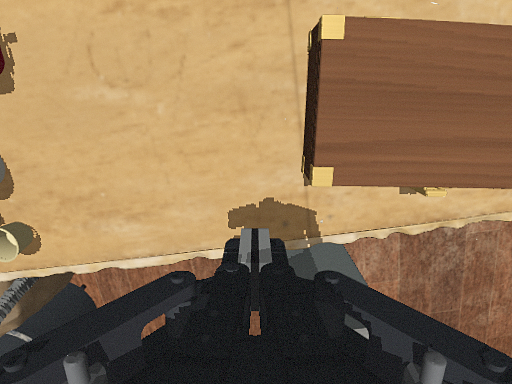

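View pics/s7.png

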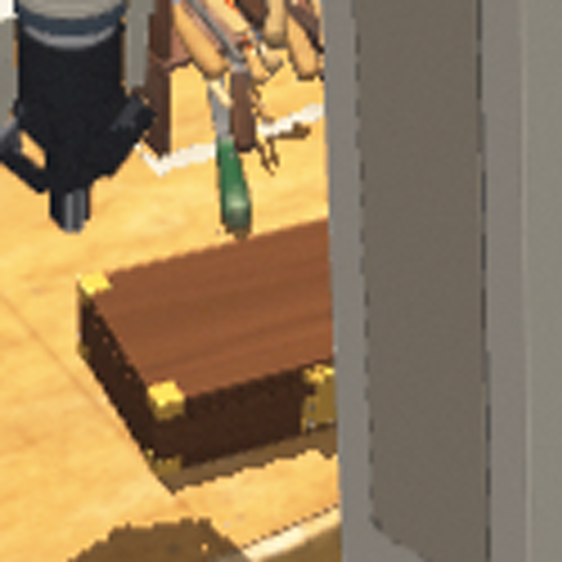

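The wrist and scene views show the lid flat and closed, with the catch at px (320,380) in the scene crop. The gripper is clear and the case hasn't moved, so I'll hand in.

```bash
python3 -c "
from cell import r
print(r.hand_in())"
```

```text
the job is handed in; nothing more can be done
None
```

I folded the leaf flat with closed fingertips and swung the lid over from behind. I then pressed it at mid-front until it stopped, backed off and handed the job in at about 20 s. No verdict was reported.

- **Leaf:** it stopped at z = 55.8 mm under 15.7 N, where 56 mm was expected. All three cameras put its edge at about 53–56 mm while the lid was still open.
- **Lid:** it stopped hard at z = 79.7 mm under 23 N, where 80 mm was expected. After I backed off, the cameras put its edge at 77–83 mm, which is within their error.
- **Catch:** I did not feel the snap itself. Readings taken after each small step showed almost no force before the final stop. I infer that it snapped because the lid is fully down and the catch looks in place in the last picture.
- **Case:** it stayed within about 4 mm of its starting estimate, which is measurement noise.
- **Other things:** the chalk reel, glue bottle and yellow cup read the same as before. The masking tape had no reliable reading at the start to compare with. I did not re-check the off-cut, but the arm never came near either one. The spool and stone looked undisturbed in the last view before the lid closed.

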